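# Refill the tea caddy and uncover its inner lid

### The job

Refill the tea caddy: stand one of the two pieces of pressed tea from the little wooden tray in each of its two empty cups. Then take the clear outer lid by its black knob, with the inner lid hanging on the hooks inside it, lower the two together onto the caddy until both are fully home, turn the outer lid by a sixth of a turn (either way) to unhook the inner lid, and lift the outer lid straight off alone so that the inner lid stays seated and undisturbed. Finish holding the outer lid level over the caddy, at least 5 cm clear of the inner lid, so that I can stick the date label on the inner lid; never let the lids drop, and leave the caddy, the tea already in it and everything else where they are.

Things in the scene. Friction and masses are not known exactly. Their poses are not given: they have to be found in the camera images.
- caddy: low round blue stoneware caddy, loose, 1.2 kg; origin: centre of underside, z up. Base flange 164 mm across, top at z = 16 mm (seat of the outer lid's rim); body 143 mm across, top at 30 mm (seat of the inner lid's rim); middle 124 mm across, tapering to 116 mm at its flat top, z = 39 mm, with four white cups in a square, 36.5 mm from the axis: rings 38 mm inside, 43 mm outside, 5 mm high
- cup_a (a point): inside floor of a cup of the caddy, on the cup's axis, 39 mm above the caddy's underside; empty at the start
- cup_b (a point): inside floor of a cup of the caddy, on the cup's axis, 39 mm above the caddy's underside; empty at the start, next to cup_a
- cup_c (a point): inside floor of a cup of the caddy, on the cup's axis, 39 mm above the caddy's underside; already holds tea_c; across the square from cup_a
- cup_d (a point): inside floor of a cup of the caddy, on the cup's axis, 39 mm above the caddy's underside; already holds tea_d; across the square from cup_b
- tray: round pale wooden tray 156 mm across, fixed to the worktop, floor at 6 mm, rim 10 mm high; origin at the centre of its underside
- tea_a: piece of pressed tea, a dark brown plug 32 mm in diameter and 28 mm high with straight sides for the lower 20 mm, 20 g; origin at the centre of its underside, z up its axis; starts standing on the tray, about 35 mm from the tray's centre
- tea_b: piece of pressed tea, a dark brown plug 32 mm in diameter and 28 mm high with straight sides for the lower 20 mm, 20 g; origin at the centre of its underside, z up its axis; starts standing on the tray, about 35 mm from the tray's centre on the other side; the two are 58 mm or more apart
- tea_c: piece of pressed tea, a dark brown plug 32 mm in diameter and 28 mm high with straight sides for the lower 20 mm, 20 g; origin at the centre of its underside, z up its axis; stands in cup_c and stays there
- tea_d: piece of pressed tea, a dark brown plug 32 mm in diameter and 28 mm high with straight sides for the lower 20 mm, 20 g; origin at the centre of its underside, z up its axis; stands in cup_d and stays there
- outer_lid: clear plastic lid like an upturned cup, black rim and knob, loose, 220 g; 155 mm across, 149 mm inside, top at 70 mm; origin: centre of its rim (underside), z up; seated it is 16 mm above the caddy's origin. Three black hooks, 26 degrees wide, point inward (upper faces 21 mm above the rim). Starts rim down on the worktop, inner lid hanging in it
- knob (a point): centre of the outer lid's knob, 83 mm above the lid's rim, on its axis; the knob is an upright bar 46 mm long (outer lid's x), 16 mm thick (its y, the direction to pinch) and 26 mm high, from 70 to 96 mm above the rim
- inner_lid: wooden lid like an upturned cup, 134 mm across, 128 inside, 44 high, brass button on top up to 50 mm, loose, 140 g; origin: centre of its rim, z up. At first it hangs by three brass lugs (26 degrees wide) on the outer lid's hooks, origin 10 mm above the outer lid's rim, x axes of both lids agreeing within 5 degrees, 1 to 2 mm of play; it travels with the outer lid
- seat (a point): point on the caddy's axis 30 mm above its underside, where the origin of the seated inner lid lies. With the inner lid seated and the outer lid down on the flange, the hooks are 4 mm below the lugs; a turn of the outer lid by 35 to 85 degrees either way (best 60) frees them, less or more carries the inner lid along. Only weight and friction hold the inner lid against turning
- tea_canister: orange canister with a brown wooden lid, 87 mm across, 100 mm high, a bystander; origin at the centre of its underside; behind it, from about x = 0.6 m on and 0.41 m above the worktop, hangs the wall cabinet, so keep the arm in front of that
- mug: pale speckled mug, 86 mm across, 90 mm high, a bystander; origin at the centre of its underside
- pepper_mill: dark wooden pepper mill, 58 mm across, 150 mm high, a bystander; origin at the centre of its underside

How it is judged:
By the outcome, as a careful person would: the job done as asked, in the order asked, and still so for the second after the job is handed in, while the arm keeps its last pose, push and grip.
It also fails if it takes over 72 s, if anything falls off the work surface, if the arm or the gripper's body presses on something with over 40 N, if the wrist force passes 120 N, or if a joint passes its speed limit or range.

### The arm

A 7-joint arm with a two-finger parallel gripper is mounted at the origin on a cart in front of the work surface, level with it; the furniture and walls round the work are solid. World frame = base frame: x ahead of the robot, y to its left, z up, the work surface at z = 0. Lengths are in mm, angles in rad, forces in N, time in s.
With the tool pointing down it reaches from about 400 to 875 mm from the base axis. Payload 4.4 kg.
Tool frame: the origin (TCP) lies where the fingers leave the gripper's body, on its centre line; the fingertips stand 73 mm ahead of it and the grasp point (between the pads) lies 54 mm ahead of it; z points along the fingers, y is the line along which they close (so a half turn about z gives the same grasp; the last joint's range is limited). The gripper opens to 85 mm and grips with 20 to 120 N. Pads are 22 mm wide; open, the fingers measure 114 mm over their backs; the gripper's body (76 mm by 85 mm) begins 54 mm behind the grasp point. The pads swing forward as they close: fully open they stand 13 mm farther back than shut.
Start: joints at [1.072, 0.628, 0.038, 1.517, -0.027, 0.996, -0.02], TCP at [272.645, -590.069, 303.913] pointing down, gripper open.
Joint ranges: [-3.06, 3.06], [-0.37, 2.12], [-1.25, 1.32], [0.18, 2.47], [-1.1, 4.24], [0.23, 1.98], [-2.94, 2.94]. Speed limits (rad/s): [2.57, 2.57, 3.14, 3.14, 3.14, 3.14, 3.14].

### API

Orientations are given as [roll, pitch, yaw] about the fixed x, y, z axes, in that order (R = Rz(yaw) Ry(pitch) Rx(roll)).
In Python, from cell import ctrl gives the robot as it stands.
- The arm moves only by the tool send_rows, never from a script. Its argument "rows" is a list that holds one entry, the list of rows, each a list of 6 numbers: the shift along the tool's x, y, z in cm, then the turn, a rotation vector about the tool's x, y, z in rad. In form: [[[tx, ty, tz, wx, wy, wz], ...]]. A call has 1 to 10 rows; each row is the pose to reach, as a shift and turn from the pose commanded when the call began, along the tool's axes at that moment; what a row does not reach only later rows make up. A row lasts 1/10 s, in which the tool goes at most 50 mm and 8.59 degrees, less where a joint would pass 70% of its speed; a pose out of reach is approached as far as the arm can. A call with a gripper value outside its range is refused whole. "grip" is the closure in counts, from 0 (fully open) to 255 (shut), set as the call begins (left out, the last holds). The fingers move at their own pace and stop on an object; the grip force is fixed at half the most. Time passes only in rows, so rows that repeat a pose let the fingers close. It gives the time, the measured TCP pose, the force, the opening and the grip force at its end, in the units of the state.
- ctrl.read_state(): the state, without advancing time (a new reading comes with each control period).
- ctrl.get_image(name): name is "side" or "top"; returns a dict with "pixels" (480x640x3 uint8, red, green, blue), "fx", "fy", "cx", "cy" (pixels), "D" ([k1, k2, p1, p2, k3] as OpenCV has them; the pictures are not rectified), "extrinsics" (4x4, takes a point from camera to world coordinates). Camera axes: x right, y up, looking along -z (the intrinsics and any distortion apply to the point x, -y, -z); pixel columns grow to the right and rows downward; lengths in mm; the calibration is good to about 2 mm. A picture is of the moment at which its call begins. There is no depth.
- ctrl.finish_job(): hands the job in; it is judged then, once.
The state is a dict: "clock": time; "qpos": joint angles; "qd": joint speeds; "tau": joint torques, N m; "eef_pos": TCP position; "tool_rot": TCP orientation; "force": force on the tool from outside, world axes, zero at the start; "torque": the same for the moment, N m; "width": finger opening in mm; "gripper_force": force on a finger pad.
Only numpy, scipy, OpenCV 4.12 (cv2) and the standard library are available. Lean on these libraries where they do the work, as an engineer would, in place of code of your own. Each camera call takes 0.05 s, during which the arm holds its last target. There are 200 camera calls.

## Working session

There is one attempt and no reset: what is moved stays moved. The work goes in short steps, Python scripts to look and compute and a tool call to move; the robot and the scene stay as the last step left them, time stands still between calls to the robot, and variables do not carry over. Pictures are saved under pics/ and viewed, at most 10 in all, crops included, and the job is handed in when it is done.

Besides the shell and the picture viewer there is one more tool, called as name(argument=value, ...), one argument or row to a line, values as JSON. send_rows: Moves the arm, as the interface text tells. Its arguments: {"type":"object","properties":{"rows":{"type":"array","items":{"type":"array","items":{"type":"array","items":{"type":"number"}}}},"grip":{"type":"number"}},"required":["rows"]}

```bash
ls; mkdir -p pics
cat > h.py <<'E'
import numpy as np, cv2
from cell import ctrl
def snap(n,f=None):
    d=ctrl.get_image(n)
    if f: cv2.imwrite('pics/'+f,d['pixels'][:,:,::-1])
    return d
def K(d): return np.array([[d['fx'],0,d['cx']],[0,d['fy'],d['cy']],[0,0,1.]])
def ray(d,uv):
    p=cv2.undistortPoints(np.array(uv,float).reshape(-1,1,2),K(d),np.array(d['D'],float)).reshape(-1,2)
    T=np.array(d['extrinsics']); v=np.c_[p[:,0],-p[:,1],-np.ones(len(p))]@T[:3,:3].T
    return T[:3,3],v
def onz(d,uv,z):
    o,v=ray(d,uv); return o+v*((z-o[2])/v[:,2])[:,None]
def proj(d,P):
    T=np.array(d['extrinsics']); c=(np.array(P,float).reshape(-1,3)-T[:3,3])@T[:3,:3]
    c=c*[1,-1,-1]
    return cv2.projectPoints(c,np.zeros(3),np.zeros(3),K(d),np.array(d['D'],float))[0].reshape(-1,2)
E
python3 - <<'E'
from h import *
for n in('top','side'):
    d=snap(n,n+'0.png'); print(n,d['fx'],d['D'],np.round(d['extrinsics'],2).tolist())
print(ctrl.read_state())
E
```

```text
pics
top 467.4952341817067 [-0.11310714  0.          0.          0.          0.        ] [[0.0, 0.99, -0.17, 306.71], [-1.0, 0.0, 0.02, 1.35], [0.02, 0.17, 0.99, 1521.73], [0.0, 0.0, 0.0, 1.0]]
side 486.0132648964455 [-0.04949192  0.          0.          0.          0.        ] [[1.0, -0.03, 0.04, 597.94], [0.05, 0.58, -0.81, -1189.95], [0.0, 0.81, 0.58, 925.56], [0.0, 0.0, 0.0, 1.0]]
{'clock': 0.1, 'qpos': array([ 1.07217245,  0.62926237,  0.03842988,  1.51825261, -0.02704822,
        0.99631104, -0.02003384]), 'qd': array([-0.00079528,  0.00022001,  0.00147246, -0.00345379,  0.00034369,
        0.00111383, -0.00122076]), 'tau': array([ 2.82987196e-03, -5.64531577e+01,  1.23019908e+00, -1.93973958e+01,
        1.11668132e-02,  5.44997849e-03,  2.98060695e-05]), 'eef_pos': array([ 272.49864862, -589.64604799,  303.07991601]), 'tool_rot': array([-3.13987589e+00, -3.15674586e-05,  4.32776154e-01]), 'force': array([-0.9652981 , -0.03536289,  0.37109209]), 'torque': array([0.03134775, 0.01522678, 0.05545642]), 'gripper_force': 0.0, 'width': 85.2355662305483}
```

View pics/top0.png

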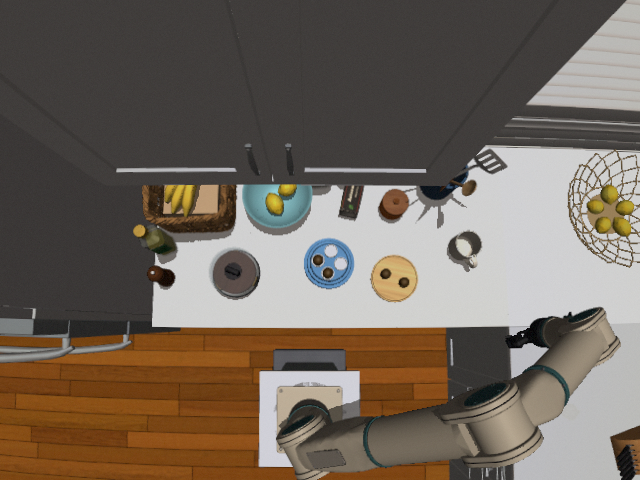

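View pics/side0.png

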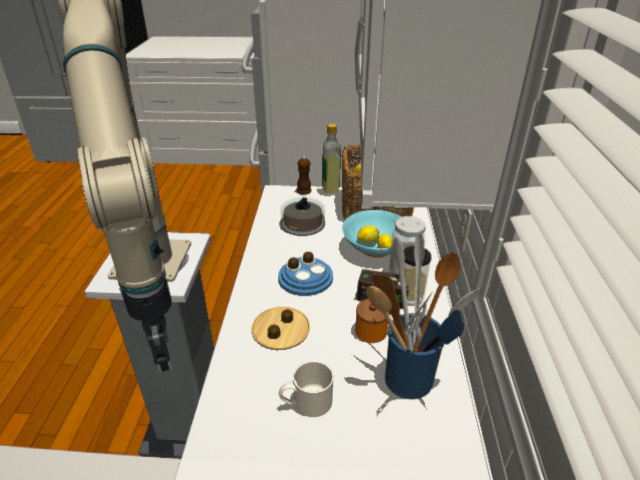

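The top view shows the lid at (235,273), the caddy at (329,263) with empty cups at (331,251) and (340,263), and the tray at (394,278) with plugs at (386,274) and (404,282). The mug is at (464,247) and the canister at (394,204). The side view shows the same layout.

```bash
cat > m.py <<'E'
from h import *
def tri(a,b):
    (o1,v1),(o2,v2)=a,b; v1=v1/np.linalg.norm(v1); v2=v2/np.linalg.norm(v2)
    s=np.linalg.lstsq(np.c_[v1,-v2],o2-o1,rcond=None)[0]; p=o1+s[0]*v1;q=o2+s[1]*v2
    return np.round((p+q)/2,1),round(float(np.linalg.norm(p-q)),1)
def blobs(m,box,amin,amax=1e9):
    x0,y0,x1,y1=box; mm=np.zeros(m.shape,np.uint8); mm[y0:y1,x0:x1]=m[y0:y1,x0:x1]
    n,l,s,c=cv2.connectedComponentsWithStats(mm,connectivity=4)
    return [(c[i],s[i][4],(l==i).astype(np.uint8)) for i in range(1,n) if amin<=s[i][4]<=amax]
E
cat > a.py <<'E'
from m import *
import sys
D={n:snap(n) for n in('top','side')}
H={n:cv2.cvtColor(D[n]['pixels'],cv2.COLOR_RGB2HSV) for n in D}
def mid(n,box,f,amin,amax=1e9): return blobs(f(H[n]).astype(np.uint8),box,amin,amax)
dark=lambda h:(h[...,2]<95)
white=lambda h:(h[...,1]<45)&(h[...,2]>150)
blue=lambda h:(h[...,0]>98)&(h[...,0]<125)&(h[...,1]>90)
wood=lambda h:(h[...,0]<30)&(h[...,1]>60)&(h[...,2]>130)
for nm,f,bt,bs,zz in [('tea tray',dark,(372,256,417,300),(253,308,308,346),20),('tea caddy',dark,(306,240,352,288),(280,250,330,290),53),('cups',white,(308,243,350,283),(286,258,328,283),41)]:
    for n,b in(('top',bt),('side',bs)):
        for c,a,_ in mid(n,b,f,15,600): print(nm,n,np.round(c,1),a,np.round(onz(D[n],c,zz)[0],1))
for nm,f,bt,bs,zz in [('caddy',blue,(295,230,362,295),(270,250,340,300),16),('tray',wood,(365,250,422,305),(245,303,314,350),10)]:
    for n,b in(('top',bt),('side',bs)):
        for c,a,m in mid(n,b,f,200):
            cn=np.vstack(cv2.findContours(m,cv2.RETR_EXTERNAL,cv2.CHAIN_APPROX_NONE)[0]).reshape(-1,2)
            P=onz(D[n],cn,zz)[:,:2].astype(np.float32); e=cv2.fitEllipse(cv2.convexHull(P)); print(nm,n,a,'ell',np.round(e[0]+e[1],1),'minc',cv2.minEnclosingCircle(P))
for n,b in(('top',(205,243,266,302)),('side',(270,190,335,238))):
    h=H[n]
    for z,t in((83,45),(0,120)):
        for c,a,m in mid(n,b,lambda h:(h[...,2]<t),20):
            cn=np.vstack(cv2.findContours(m,cv2.RETR_EXTERNAL,cv2.CHAIN_APPROX_NONE)[0]).reshape(-1,2)
            P=onz(D[n],cn,z)[:,:2].astype(np.float32)
            print('lid',n,t,np.round(c,1),a,onz(D[n],c,z)[0].round(1),cv2.fitEllipse(cv2.convexHull(P)))
im=[cv2.resize(D['top']['pixels'][235:305,200:300],(800,560),interpolation=cv2.INTER_CUBIC)]
cv2.imwrite('pics/lid.png',im[0][:,:,::-1])
cv2.imwrite('pics/cad.png',cv2.resize(D['top']['pixels'][235:305,300:425],(800,448),interpolation=cv2.INTER_CUBIC)[:,:,::-1])
E
python3 a.py
```

```text
tea tray top [385.  273.7] 77 [ 459.5 -246.4   20. ]
tea tray top [403.4 282.3] 79 [ 431.4 -306.2   20. ]
tea tray side [286.9 316.1] 119 [ 460.9 -249.9   20. ]
tea tray side [273.4 331.9] 131 [ 432.6 -309.8   20. ]
tea caddy top [317.5 259.7] 82 [500.2 -27.2  53. ]
tea caddy top [327.5 272.8] 81 [458.7 -58.6  53. ]
tea caddy side [307.6 257.6] 88 [500.5 -30.7  53. ]
tea caddy side [293.  263.2] 99 [459.7 -61.   53. ]
cups top [309.2 244.6] 16 [550.7  -0.8  41. ]
cups top [347.5 244.5] 17 [ 551.5 -123.9   41. ]
cups top [330.7 250.5] 125 [531.7 -69.5  41. ]
cups top [312.7 261.9] 15 [494.8 -11.9  41. ]
cups top [322.4 261.7] 16 [495.5 -43.1  41. ]
cups top [340.2 263.3] 130 [ 490.4 -100.    41. ]
cups side [323.6 259.7] 39 [548. -23.  41.]
cups side [301.9 273.8] 140 [488.5 -93.8  41. ]
cups side [317.4 268.4] 114 [531.7 -66.2  41. ]
caddy top 1311 ell [494.9 -63.3 161.3 161.8] minc ((494.69793701171875, -63.187496185302734), 81.3991928100586)
caddy side 1070 ell [495.4 -68.7 160.5 174.7] minc ((493.8804931640625, -68.27801513671875), 87.1086196899414)
tray top 1567 ell [ 446.4 -277.
[... 552 characters left out ...]
3604736328125, 239.2637481689453), (154.5457763671875, 161.8196258544922), 79.74656677246094)
lid side 45 [302.4 204.8] 100 [463.8 225.4  83. ] ((464.8696594238281, 230.5817413330078), (47.50737380981445, 68.6850357055664), 172.49981689453125)
lid side 120 [302.9 191.6] 59 [444.4 464.9   0. ] ((443.96588134765625, 476.6121520996094), (55.02720260620117, 62.959312438964844), 2.1175284385681152)
lid side 120 [326.3 191.6] 67 [535.2 470.4   0. ] ((535.035400390625, 475.0938415527344), (49.34064865112305, 66.06768035888672), 83.68621826171875)
lid side 120 [302.3 218.4] 1246 [458.4 270.6   0. ] ((455.7264709472656, 284.08282470703125), (164.69618225097656, 248.7560577392578), 6.2162981033325195)
```

View pics/lid.png

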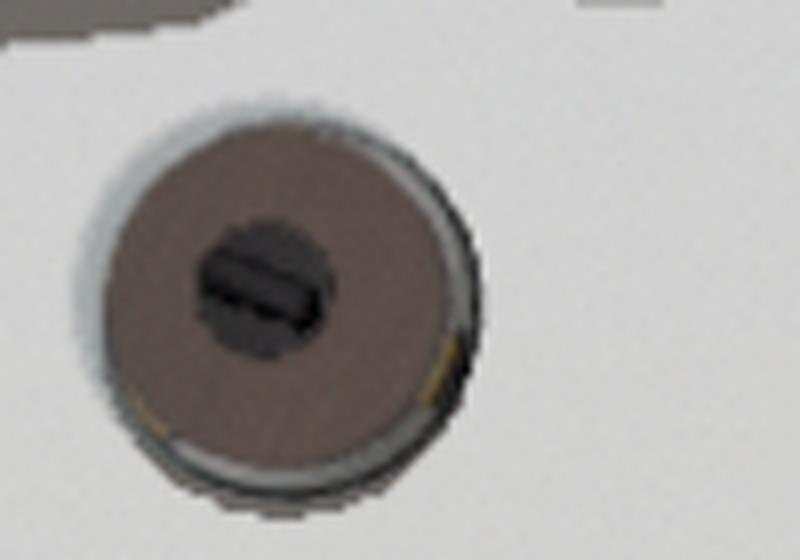

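View pics/cad.png

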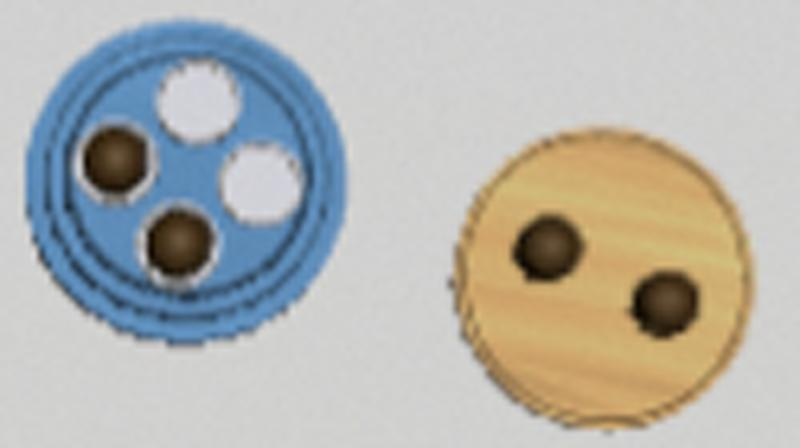

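The crops confirm the bar knob lies near a world angle of 72°, with the empty cups on the right half of the caddy. I'll move over the inner tea first.

```bash
cat > goal.py <<'E'
import sys
from h import *
from scipy.spatial.transform import Rotation as Ro
def go(x,y,z,yaw):
    s=ctrl.read_state(); R=Ro.from_euler('xyz',s['tool_rot']); G=Ro.from_euler('xyz',[180,0,yaw],degrees=True)
    return np.round(R.inv().apply(np.array([x,y,z])-s['eef_pos'])/10,2),np.round((R.inv()*G).as_rotvec(),3),s
if __name__=='__main__':
    a,b,s=go(*map(float,sys.argv[1:5])); print(a,b,'q',s['qpos'].round(2),'t',s['clock'],'pos',s['eef_pos'].round(1),np.degrees(s['tool_rot']).round(1),s['width'],s['force'].round(1))
E
python3 goal.py 460 -248 200 65
```

```text
[ 31.35 -23.15  10.36] [-0.001 -0.    -0.702] q [ 1.07  0.63  0.04  1.52 -0.03  1.   -0.02] t 0.2 pos [ 272.5 -589.8  303.3] [-179.9   -0.    24.8] 85.08085186099277 [ 0.5  0.1 -0.3]
```

send_rows(
  rows=[
    [[2,-1.5,0.5,0,0,-0.05],[5,-3.7,1.5,0,0,-0.12],[9,-6.6,3,0,0,-0.2],[13,-9.6,4.5,0,0,-0.3],[17,-12.5,6,0,0,-0.4],[21,-15.5,7.3,0,0,-0.5],[25,-18.5,8.5,0,0,-0.6],[28.5,-21,9.5,0,0,-0.66],[31,-23,10.2,0,0,-0.7],[31.3,-23.1,10.3,0,0,-0.7]],
  ],
  grip=40,
)

```text
clock: 1.2
eef_pos: [462.2, -243.2, 200.1]
tool_rot: [-3.14, -0.004, 1.142]
force: [0.2, 0.3, 0.5]
width: 72.1
gripper_force: 0.0
```

```bash
python3 goal.py 460 -248 86 65
```

```text
[-0.57  0.02 11.4 ] [-0.002 -0.004  0.008] q [ 0.52  0.6  -0.13  1.97  0.13  0.58 -0.12] t 1.2 pos [ 462.2 -243.2  200.1] [-179.9   -0.2   65.4] 72.06545082156158 [0.2 0.3 0.5]
```

send_rows(
  rows=[
    [[-0.1,0,1,0,0,0],[-0.2,0,3,0,0,0],[-0.3,0,5,0,0,0],[-0.3,0,7,0,0,0],[-0.3,0,8.5,0,0,0],[-0.3,0,9.5,0,0,0],[-0.3,0,9.5,0,0,0]],
  ],
)

```text
clock: 1.9
eef_pos: [457.2, -252.9, 104.6]
tool_rot: [-3.139, 0.001, 1.13]
force: [-0.3, 1.1, -0.1]
width: 72.3
gripper_force: 0.0
```

```bash
python3 goal.py 460 -248 86 65
cat > pic.py <<'E'
from h import *
import sys
n,f,u,v,w,h,s=sys.argv[1],sys.argv[2],*map(int,sys.argv[3:8])
d=snap(n); cv2.imwrite('pics/'+f,cv2.resize(d['pixels'][v:v+h,u:u+w],None,fx=s,fy=s,interpolation=cv2.INTER_CUBIC)[:,:,::-1])
E
python3 pic.py side tray.png 235 270 90 90 6
```

```text
[0.57 0.05 1.86] [-0.003  0.001 -0.004] q [ 0.51  0.77 -0.08  2.01  0.16  0.37 -0.15] t 1.9 pos [ 457.2 -252.9  104.6] [-179.9    0.    64.8] 72.307429249703 [-0.3  1.1 -0.1]
```

View pics/tray.png

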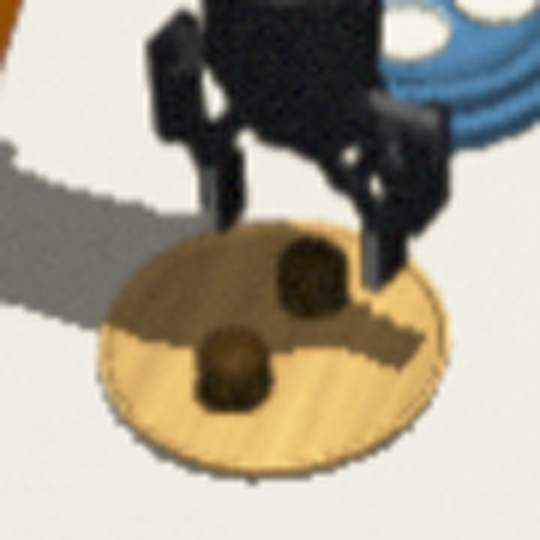

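The fingers straddle the inner tea (about (310,278) in the crop) evenly, so I can descend and close.

send_rows(
  rows=[
    [[0.3,0,0.6,0,0,0],[0.5,0,1.2,0,0,0],[0.5,0,1.8,0,0,0],[0.5,0,1.8,0,0,0],[0.5,0,1.8,0,0,0]],
  ],
)

```text
clock: 2.45
eef_pos: [460.7, -247.2, 87.8]
tool_rot: [-3.141, 0.0, 1.133]
force: [-0.5, -0.5, -1.5]
width: 71.6
gripper_force: 0.0
```

send_rows(
  rows=[
    [[0,0,0,0,0,0],[0,0,0,0,0,0],[0,0,0,0,0,0],[0,0,0,0,0,0],[0,0,0,0,0,0],[0,0,0,0,0,0]],
  ],
  grip=255,
)

```text
clock: 3.05
eef_pos: [460.8, -247.4, 88.5]
tool_rot: [3.141, 0.0, 1.133]
force: [-1.3, 0.9, 5.3]
width: 28.6
gripper_force: 58.8
```

send_rows(
  rows=[
    [[0,0,-0.5,0,0,0],[0,0,-2,0,0,0],[0,0,-4,0,0,0],[0,0,-5.5,0,0,0],[0,0,-6,0,0,0],[0,0,-6,0,0,0]],
  ],
)

```text
clock: 3.65
eef_pos: [461.1, -247.5, 148.7]
tool_rot: [3.14, -0.0, 1.133]
force: [0.1, -0.6, 0.3]
width: 29.1
gripper_force: 59.3
```

```bash
python3 goal.py 531.7 -70.5 150 82
```

```text
[19.02 -1.12 -0.14] [ 0.002  0.    -0.299] q [ 0.51  0.69 -0.1   2.    0.15  0.46 -0.14] t 3.65 pos [ 461.1 -247.5  148.7] [179.9  -0.   64.9] 29.071751503904828 [ 0.1 -0.6  0.3]
```

send_rows(
  rows=[
    [[1,0,0,0,0,-0.02],[3,-0.2,0,0,0,-0.05],[6,-0.4,0,0,0,-0.1],[9,-0.5,0,0,0,-0.15],[12,-0.7,0,0,0,-0.2],[15,-0.9,0,0,0,-0.25],[17,-1,0,0,0,-0.28],[18.5,-1.1,0,0,0,-0.3],[19,-1.1,0,0,0,-0.3],[19,-1.1,0,0,0,-0.3]],
  ],
)

```text
clock: 4.65
eef_pos: [531.3, -70.1, 147.5]
tool_rot: [-3.141, 0.0, 1.433]
force: [-0.1, -0.4, 0.0]
width: 28.8
gripper_force: 59.3
```

send_rows(
  rows=[
    [[0,0,0,0,0,0],[0,0,0,0,0,0],[0,0,0,0,0,0]],
  ],
)

```text
clock: 4.95
eef_pos: [531.1, -71.7, 147.9]
tool_rot: [-3.141, 0.001, 1.431]
force: [0.2, -0.1, 1.0]
width: 29.3
gripper_force: 59.3
```

```bash
python3 goal.py 531.7 -70.5 124 82; python3 pic.py side cup.png 265 225 90 80 8
```

```text
[0.13 0.05 2.39] [-0.     0.001 -0.   ] q [ 0.17  0.7  -0.14  1.96  0.19  0.49 -0.24] t 4.95 pos [531.1 -71.7 147.9] [-180.    0.   82.] 29.333453856608923 [ 0.2 -0.1  1. ]
```

View pics/cup.png

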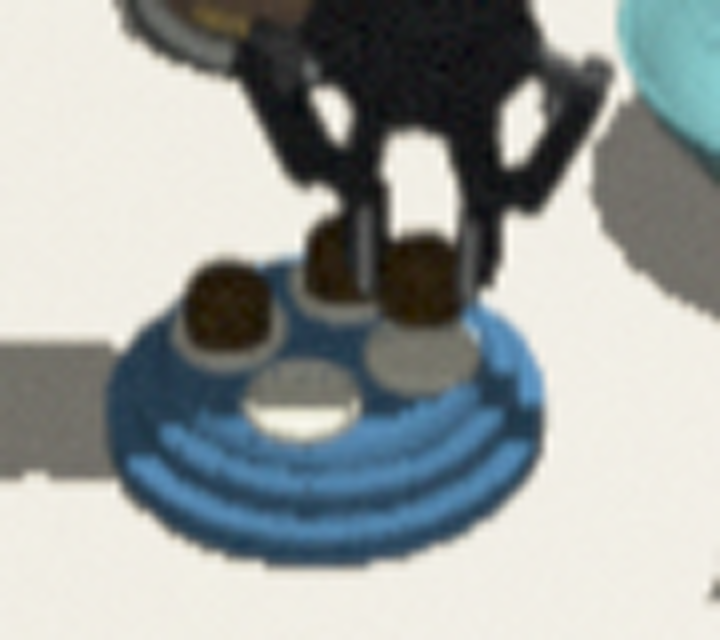

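The held tea is upright, about (420,280) in the crop, above the right-hand cup at (422,357). I'll check the relative offset in the same view.

Run:
```python
from m import *
d=snap('side'); t=snap('top')
h=cv2.cvtColor(d['pixels'],cv2.COLOR_RGB2HSV)
# cup: low-saturation pixels
for nm,b in(('far cup',(309,262,327,276)),('near cup',(293,268,312,282))):
    for c,a,m in blobs(((h[...,1]<60)&(h[...,2]>90)).astype(np.uint8),b,30):
        cn=np.argwhere(m)[:,::-1]; r=cv2.boundingRect(m); print(nm,c.round(1),a,r,'z44 centroid',onz(d,c,44)[0].round(1))
print('tea px ext', [ (c.round(1),a,cv2.boundingRect(m)) for c,a,m in blobs(((h[...,0]<20)&(h[...,1]>70)&(h[...,2]<100)).astype(np.uint8),(309,250,326,270),20)])
print('teas',[ (c.round(1),a,cv2.boundingRect(m)) for c,a,m in blobs(((h[...,2]<75)).astype(np.uint8),(284,255,301,272),20)])
print('crop est tea', onz(d,[317.4,260.2],80)[0].round(1),'crop est cup',onz(d,[317.7,269.6],44)[0].round(1), onz(d,[302.6,275],44)[0].round(1))
print('pred tea px',proj(d,[531.1,-71.7,80]),'bottom',proj(d,[[531.1,-71.7-16,66],[531.1,-71.7,94]]))
```

```text
far cup [316.7 268.9] 117 (309, 263, 16, 12) z44 centroid [530.2 -72.6  44. ]
near cup [301.5 274.1] 149 (293, 268, 18, 13) z44 centroid [487.8 -99.   44. ]
tea px ext [(array([316.9, 259.7]), np.int32(61), (312, 255, 10, 11))]
teas [(array([293.2, 263.2]), np.int32(104), (288, 258, 11, 11))]
crop est tea [532.6 -77.6  80. ] crop est cup [533.3 -75.5  44. ] [ 491.3 -103.1   44. ]
pred tea px [[317.0145865  258.95167513]] bottom [[316.69308575 266.18263872]
 [317.00905036 255.05716424]]
```

send_rows(
  rows=[
    [[0.15,0.08,0.3,0,0,0],[0.15,0.08,0.7,0,0,0],[0.15,0.08,1.1,0,0,0],[0.15,0.08,1.4,0,0,0],[0.15,0.08,1.7,0,0,0],[0.15,0.08,1.95,0,0,0],[0.15,0.08,2.15,0,0,0],[0.15,0.08,2.2,0,0,0]],
  ],
)

```text
clock: 5.9
eef_pos: [532.3, -69.2, 125.7]
tool_rot: [-3.141, 0.0, 1.433]
force: [0.8, -0.2, -0.3]
width: 29.2
gripper_force: 59.3
```

send_rows(
  rows=[
    [[0,0,0.1,0,0,0],[0,0,0.2,0,0,0],[0,0,0.3,0,0,0],[0,0,0.4,0,0,0],[0,0,0.4,0,0,0]],
  ],
)

```text
clock: 6.4
eef_pos: [532.4, -69.2, 121.8]
tool_rot: [-3.142, -0.0, 1.433]
force: [-0.1, -0.3, -0.1]
width: 29.3
gripper_force: 59.3
```

```bash
python3 goal.py 531.7 -70.5 124 82; python3 pic.py side cup2.png 265 225 90 80 8
```

```text
[-0.14 -0.05 -0.22] [-0.    -0.     0.002] q [ 0.16  0.75 -0.12  1.97  0.2   0.44 -0.25] t 6.4 pos [532.4 -69.2 121.8] [-180.    -0.    82.1] 29.277353415140666 [-0.1 -0.3 -0.1]
```

View pics/cup2.png

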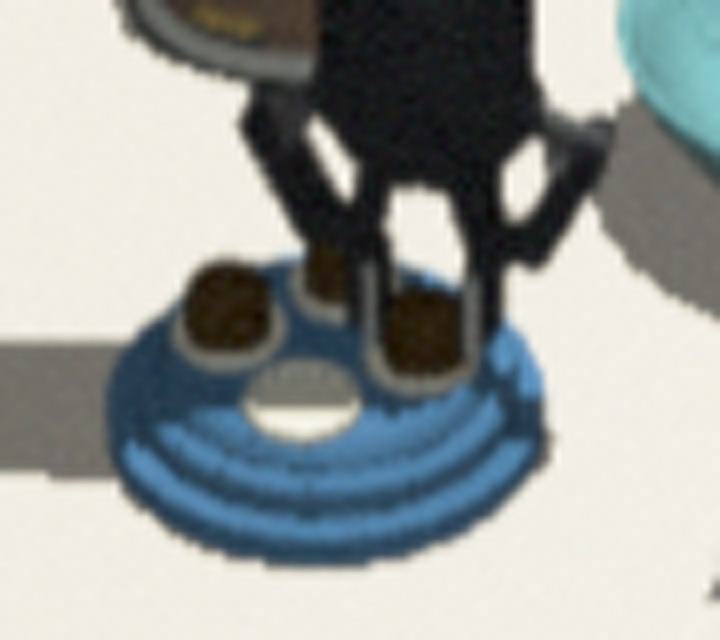

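The tea sits inside the far cup, and the ring is visible all round it, as with the two original teas. I'll lower it 1 mm, release it and retreat.

send_rows(
  rows=[
    [[0,0,0.05,0,0,0],[0,0,0.1,0,0,0],[0,0,0.1,0,0,0]],
  ],
)

```text
clock: 6.75
eef_pos: [532.5, -69.2, 121.6]
tool_rot: [3.141, 0.0, 1.433]
force: [-1.1, -0.0, 5.6]
width: 29.0
gripper_force: 59.9
```

send_rows(
  rows=[
    [[0,0,0,0,0,0],[0,0,0,0,0,0],[0,0,0,0,0,0],[0,0,0,0,0,0]],
  ],
  grip=120,
)

```text
clock: 7.15
eef_pos: [532.4, -69.2, 120.8]
tool_rot: [-3.141, 0.0, 1.433]
force: [-0.0, -1.0, 0.4]
width: 45.0
gripper_force: 0.0
```

send_rows(
  rows=[
    [[0,0,-0.5,0,0,0],[0,0,-1.5,0,0,0],[0,0,-3,0,0,0],[0,0,-5,0,0,0],[0,0,-7,0,0,0],[0,0,-8,0,0,0]],
  ],
)

```text
clock: 7.75
eef_pos: [533.2, -69.2, 203.2]
tool_rot: [3.138, -0.0, 1.433]
force: [1.0, -0.8, -0.1]
width: 45.3
gripper_force: 0.0
```

```bash
python3 goal.py 432 -308 140 65; python3 a.py | grep -v lid
```

```text
[-25.04  -6.76   6.3 ] [ 0.003 -0.001  0.298] q [ 0.19  0.61 -0.16  1.93  0.16  0.61 -0.22] t 7.75 pos [533.2 -69.2 203.2] [179.8  -0.   82.1] 45.32620500418798 [ 1.  -0.8 -0.1]
tea tray top [403.4 282.3] 77 [ 431.3 -306.1   20. ]
tea tray top [378.  290.8] 40 [ 404.1 -222.7   20. ]
tea tray top [385.7 291.3] 18 [ 402.3 -247.7   20. ]
tea tray side [273.4 332. ] 131 [ 432.7 -310.1   20. ]
tea caddy side [306.  263.4] 422 [497.9 -59.5  53. ]
tea caddy side [285.5 272.1] 125 [ 442.2 -103.8   53. ]
tea caddy side [327.2 273.7] 24 [ 562.3 -104.3   53. ]
cups top [309.5 244.5] 17 [551.1  -1.5  41. ]
cups side [323.5 259.8] 40 [547.8 -23.   41. ]
cups side [302.3 276.8] 67 [ 490.7 -107.5   41. ]
caddy top 606 ell [492.7 -29.7  89.8 154.3] minc ((493.34552001953125, -42.311683654785156), 77.37307739257812)
caddy side 967 ell [495.9 -70.  160.5 172.1] minc ((497.8797607421875, -71.85309600830078), 84.82562255859375)
tray top 1295 ell [ 448.8 -282.8  140.8  153.4] minc ((446.948974609375, -277.9986877441406), 77.36457061767578)
tray side 1832 ell [ 446.5 -279.2  153.1  157.9] minc ((447.007080078125, -279.29345703125), 79.34848022460938)
```

send_rows(
  rows=[
    [[-1,-0.3,0,0,0,0.02],[-3,-0.8,0.5,0,0,0.05],[-6.5,-1.7,1.5,0,0,0.1],[-10.5,-2.8,2.5,0,0,0.15],[-14.5,-3.9,3.5,0,0,0.2],[-18.5,-5,4.5,0,0,0.24],[-22,-5.9,5.5,0,0,0.28],[-24.3,-6.6,6.1,0,0,0.3],[-25,-6.8,6.3,0,0,0.3],[-25,-6.8,6.3,0,0,0.3]],
  ],
  grip=40,
)

```text
clock: 8.85
eef_pos: [429.2, -308.2, 136.9]
tool_rot: [-3.139, 0.0, 1.13]
force: [-1.2, -0.1, -0.5]
width: 72.2
gripper_force: 0.0
```

send_rows(
  rows=[
    [[0,0,0,0,0,0],[0,0,0,0,0,0],[0,0,0,0,0,0],[0,0,0,0,0,0]],
  ],
)

```text
clock: 9.25
eef_pos: [431.3, -306.6, 138.2]
tool_rot: [3.141, -0.0, 1.135]
force: [-0.2, 0.1, -0.5]
width: 71.8
gripper_force: 0.0
```

```bash
python3 goal.py 432 -308 87 65
```

```text
[-0.1   0.12  5.12] [ 0.001 -0.     0.   ] q [ 0.64  0.71 -0.11  1.99  0.16  0.45 -0.03] t 9.25 pos [ 431.3 -306.6  138.2] [180.  -0.  65.] 71.80835635680081 [-0.2  0.1 -0.5]
```

send_rows(
  rows=[
    [[-0.1,0.1,0.5,0,0,0],[-0.1,0.1,1.5,0,0,0],[-0.1,0.1,2.5,0,0,0],[-0.1,0.1,3.5,0,0,0],[-0.1,0.1,4.3,0,0,0],[-0.1,0.1,4.8,0,0,0],[-0.1,0.1,5.1,0,0,0],[-0.1,0.1,5.1,0,0,0],[-0.1,0.1,5.1,0,0,0],[-0.1,0.1,5.1,0,0,0]],
  ],
)

```text
clock: 10.25
eef_pos: [431.3, -308.9, 87.3]
tool_rot: [3.141, 0.0, 1.133]
force: [0.6, -0.1, -0.3]
width: 72.3
gripper_force: 0.0
```

send_rows(
  rows=[
    [[0,0,0,0,0,0],[0,0,0,0,0,0],[0,0,0,0,0,0],[0,0,0,0,0,0],[0,0,0,0,0,0],[0,0,0,0,0,0]],
  ],
  grip=255,
)

```text
clock: 10.85
eef_pos: [431.2, -308.9, 87.5]
tool_rot: [3.141, 0.0, 1.133]
force: [-0.3, 0.8, 6.0]
width: 29.4
gripper_force: 59.1
```

send_rows(
  rows=[
    [[0,0,-0.5,0,0,0],[0,0,-2,0,0,0],[0,0,-4,0,0,0],[0,0,-6,0,0,0],[0,0,-7,0,0,0],[0,0,-7,0,0,0]],
  ],
)

```text
clock: 11.45
eef_pos: [431.8, -309.3, 158.2]
tool_rot: [3.139, 0.0, 1.133]
force: [-0.3, 0.6, 0.3]
width: 29.3
gripper_force: 59.3
```

```bash
python3 goal.py 490.8 -98.5 157 82; python3 a.py|grep caddy
```

```text
[21.59 -3.6   0.1 ] [ 0.003  0.001 -0.299] q [ 0.65  0.68 -0.12  1.97  0.16  0.5  -0.02] t 11.45 pos [ 431.8 -309.3  158.2] [179.8   0.   64.9] 29.3385227628979 [-0.3  0.6  0.3]
tea caddy top [331.  249.3] 86 [533.7 -69.9  53. ]
tea caddy top [317.6 259.7] 81 [500.2 -27.2  53. ]
tea caddy top [327.5 272.8] 81 [458.7 -58.6  53. ]
tea caddy side [282.2 272.6] 189 [ 433.1 -106.5   53. ]
tea caddy side [307.6 257.5] 89 [500.6 -30.5  53. ]
tea caddy side [293.  263.2] 99 [459.7 -61.   53. ]
tea caddy side [317.8 266.1] 104 [533.3 -70.5  53. ]
tea caddy side [294.1 287.4] 19 [ 473.3 -169.8   53. ]
caddy top 1313 ell [495.  -63.3 161.2 161.6] minc ((494.9200439453125, -63.25983428955078), 81.25941467285156)
caddy side 891 ell [500.4 -66.5 148.8 176.9] minc ((493.9227600097656, -68.26557159423828), 87.11000061035156)
```

send_rows(
  rows=[
    [[1,-0.2,0,0,0,-0.02],[3,-0.5,0,0,0,-0.05],[6,-1,0,0,0,-0.1],[10,-1.6,0,0,0,-0.15],[14,-2.3,0,0,0,-0.2],[17,-2.8,0,0,0,-0.24],[19.5,-3.2,0,0,0,-0.28],[21,-3.4,0,0,0,-0.3],[21.3,-3.5,0,0,0,-0.3],[21.3,-3.5,0,0,0,-0.3]],
  ],
)

```text
clock: 12.55
eef_pos: [489.3, -101.2, 156.5]
tool_rot: [-3.141, 0.0, 1.433]
force: [-1.3, 0.1, 0.4]
width: 29.1
gripper_force: 59.3
```

send_rows(
  rows=[
    [[0,0,0,0,0,0],[0,0,0,0,0,0],[0,0,0,0,0,0],[0,0,0,0,0,0]],
  ],
)

```text
clock: 12.95
eef_pos: [489.6, -101.7, 156.9]
tool_rot: [3.142, 0.0, 1.431]
force: [0.7, 0.1, 0.1]
width: 29.5
gripper_force: 59.3
```

```bash
python3 goal.py 490.4 -101.2 126 82
python3 - <<'E'
from m import *
d=snap('side'); h=cv2.cvtColor(d['pixels'],cv2.COLOR_RGB2HSV)
s=ctrl.read_state()
P=s['eef_pos']+[0,0,-81.5+14]; print('pred tea px at TCP',proj(d,P))
print([(c.round(1),a,cv2.boundingRect(m),onz(d,c,P[2])[0].round(1)) for c,a,m in blobs(((h[...,0]<20)&(h[...,1]>70)&(h[...,2]<100)).astype(np.uint8),(285,248,320,278),15)])
print([(c.round(1),a,cv2.boundingRect(m),onz(d,c,41)[0].round(1)) for c,a,m in blobs(((h[...,1]<60)&(h[...,2]>90)).astype(np.uint8),(291,266,313,284),30)])
E
```

```text
[0.06 0.07 3.09] [0. 0. 0.] q [ 0.24  0.65 -0.14  2.05  0.19  0.45 -0.18] t 12.95 pos [ 489.6 -101.7  156.9] [180.   0.  82.] 29.542792645102473 [0.7 0.1 0.1]
pred tea px at TCP [[301.7709828  262.12951476]]
[(array([302.1, 261.1]), np.int32(52), (297, 256, 10, 11), array([490.1, -96.6,  89.5])), (array([291.6, 262.3]), np.int32(22), (289, 259, 7, 8), array([ 461.1, -104.1,   89.5])), (array([316.5, 265.5]), np.int32(51), (313, 261, 7, 10), array([ 532.1, -114.9,   89.5]))]
[(array([301.1, 274.1]), np.int32(154), (291, 268, 19, 13), array([486.2, -95.5,  41. ]))]
```

send_rows(
  rows=[
    [[0,0.1,0.3,0,0,0],[0,0.1,0.8,0,0,0],[0,0.1,1.4,0,0,0],[0,0.1,2,0,0,0],[0,0.1,2.5,0,0,0],[0,0.1,2.8,0,0,0],[0,0.1,3,0,0,0],[0,0.1,3,0,0,0],[0,0.1,3,0,0,0]],
  ],
)

```text
clock: 13.9
eef_pos: [490.8, -101.2, 127.0]
tool_rot: [3.141, 0.0, 1.433]
force: [-0.9, -0.1, 0.2]
width: 29.2
gripper_force: 59.3
```

```bash
python3 goal.py 490.4 -101.2 121 82; python3 pic.py side cup3.png 265 225 90 80 8
```

```text
[-0.01 -0.04  0.6 ] [0.    0.    0.002] q [ 0.23  0.71 -0.12  2.07  0.21  0.38 -0.19] t 13.9 pos [ 490.8 -101.2  127. ] [180.    0.   82.1] 29.201049068012686 [-0.9 -0.1  0.2]
```

View pics/cup3.png

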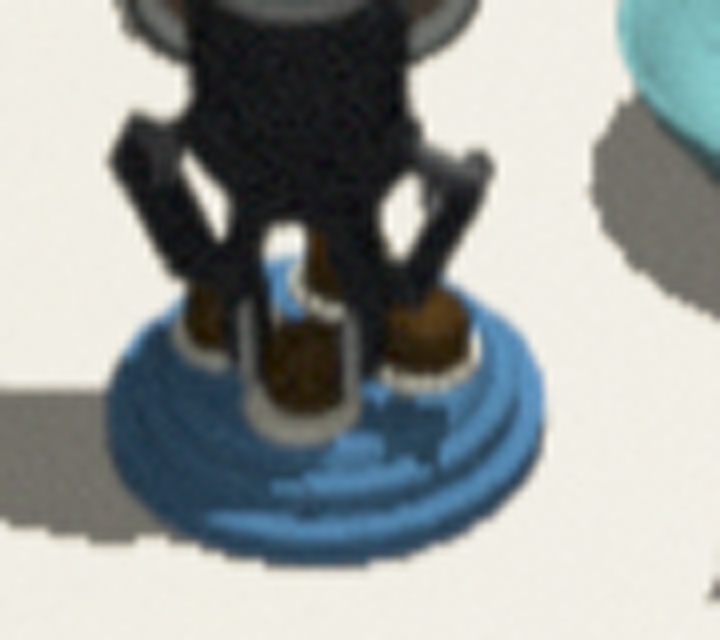

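The second tea, about (303,365) in the crop, is centred in the near cup's ring. I'll lower it, release it and retreat.

send_rows(
  rows=[
    [[0.08,0,0.1,0,0,0],[0.08,0,0.2,0,0,0],[0.08,0,0.3,0,0,0],[0.08,0,0.4,0,0,0],[0.08,0,0.5,0,0,0],[0.08,0,0.6,0,0,0],[0.08,0,0.65,0,0,0],[0.08,0,0.65,0,0,0]],
  ],
)

```text
clock: 14.75
eef_pos: [490.8, -100.4, 120.5]
tool_rot: [-3.142, 0.0, 1.433]
force: [-0.0, -0.0, 1.2]
width: 29.6
gripper_force: 59.5
```

send_rows(
  rows=[
    [[0,0,0,0,0,0],[0,0,0,0,0,0],[0,0,0,0,0,0],[0,0,0,0,0,0]],
  ],
  grip=120,
)

```text
clock: 15.15
eef_pos: [490.9, -100.4, 120.4]
tool_rot: [3.142, 0.0, 1.433]
force: [-0.2, 0.2, -1.4]
width: 44.9
gripper_force: 0.0
```

send_rows(
  rows=[
    [[0,0,-0.5,0,0,0],[0,0,-1.5,0,0,0],[0,0,-3.5,0,0,0],[0,0,-6,0,0,0],[0,0,-9,0,0,0],[0,0,-12,0,0,0],[0,0,-13,0,0,0],[0,0,-13,0,0,0]],
  ],
)

```text
clock: 15.95
eef_pos: [491.6, -100.6, 252.3]
tool_rot: [3.138, 0.0, 1.433]
force: [0.3, -0.4, 0.3]
width: 45.3
gripper_force: 0.0
```

```bash
python3 goal.py 459 236 245 72; python3 a.py|egrep 'tea caddy|lid'
```

```text
[32.89 -7.87  0.69] [ 0.004 -0.     0.176] q [ 0.28  0.49 -0.19  1.98  0.14  0.68 -0.14] t 15.95 pos [ 491.6 -100.6  252.3] [179.8   0.   82.1] 45.28448426454307 [ 0.3 -0.4  0.3]
tea caddy top [317.6 259.8] 81 [500.1 -27.2  53. ]
tea caddy side [307.6 257.5] 89 [500.6 -30.5  53. ]
tea caddy side [291.9 273.4] 516 [ 461.2 -108.7   53. ]
tea caddy side [317.7 266. ] 102 [533.1 -70.2  53. ]
tea caddy side [312.3 276.2] 24 [ 520.5 -118.    53. ]
lid top 45 [232.  270.7] 98 [461.  237.9  83. ] ((460.1976013183594, 237.6746826171875), (26.27882957458496, 49.88551330566406), 158.3282012939453)
lid top 45 [256.6 281.6] 20 [427.8 161.1  83. ] ((428.7418212890625, 161.3487548828125), (7.618062496185303, 28.18540382385254), 76.31907653808594)
lid top 120 [235.7 274.4] 1801 [457.9 239.    0. ] ((458.55975341796875, 239.14044189453125), (154.1670684814453, 161.9769287109375), 78.45903015136719)
lid side 45 [300.7 207.8] 1058 [460.  205.5  83. ] ((459.57244873046875, 201.3126678466797), (155.4193572998047, 326.3908386230469), 7.27310037612915)
lid side 120 [301.2 212.9] 1812 [451.2 307.3   0. ] ((448.7742919921875, 330.14141845703125), (188.30494689941406, 365.8442077636719), 7.164266109466553)
lid side 120 [326.1 191.6] 68 [534.7 470.2   0. ] ((534.259765625, 477.5371398925781), (53.96268081665039, 63.923160552978516), 89.6573257446289)
```

Run:
```python
from m import *
for n,box in(('top',(218,256,250,286)),('side',(285,190,322,222))):
    d=snap(n); im=cv2.imread('pics/%s0.png'%n); hsv=cv2.cvtColor(im,cv2.COLOR_BGR2HSV); v=hsv[...,2]
    x0,y0,x1,y1=box
    print(n); 
    for r in range(y0,y1,1): print(r,' '.join('%3d'%k for k in v[r,x0:x1]))
    for t in(40,50,75,82):
        for c,a,m in blobs((v<t).astype(np.uint8),box,30,500):
            print(t,c.round(1),a,cv2.boundingRect(m),[onz(d,c,z)[0][:2].round(1) for z in (70,83)])
d=snap('top')
print(onz(d,[232.75,270.5],70),onz(d,[234.1,271.4],54))
```

```text
top
256 169 152 122  96  89  89  87  90  90  88  89  89  92  92  92  92  92  91  90  91  91  91  90  90  92  90  90  89  91  91 115 137
257 152 120  95  88  88  87  91  91  89  90  90  90  91  91  93  90  91  91  92  93  90  90  89  89  89  89  89  91  91  92  95 113
258 123  97  89  88  89  91  93  90  90  87  89  90  91  91  91  90  91  89  92  91  90  93  90  91  87  89  92  90  91  92  89  93
259  95  92  88  88  89  90  95  89  89  89  90  91  91  93  91  93  90  91  91  88  91  89  90  90  89  91  91  90  92  91  90  93
260  89  92  90  88  89  90  92  88  90  90  90  91  94  93  91  92  90  91  91  90  89  91  90  91  90  90  92  91  93  91  90  91
261  92  91  89  92  87  91  89  87  89  89  89  91  92  89  91  94  90  89  89  90  92  92  94  89  90  91  90  92  91  88  92  91
262  89  89  88  90  93  92  88  89  90  92  88  91  90  80  75  71  73  75  88  92  93  95  94  92  91  90  92  93  90  92  91  93
263  88  90  88  91  91  90  90  90  90  90  74  68  69  60  55  54  54  61  70  79  91  95  92  90  90  91  90  91  92  90  92  92
264  87  88  89  90  91  87  89  90  92 
[... 8154 characters left out ...]
2, 226.9])]
50 [302.4 204.8] 110 (295, 199, 15, 11) [array([461.8, 247.2]), array([463.8, 225.4])]
75 [303.1 191.3] 45 (297, 190, 13, 4) [array([456.6, 342.1]), array([458.8, 318.8])]
75 [302.5 204.6] 130 (295, 198, 16, 12) [array([462.2, 248.2]), array([464.3, 226.3])]
75 [303.9 219.2] 132 (285, 215, 37, 7) [array([474.6, 155. ]), array([476.4, 134.6])]
82 [303.1 191.2] 47 (296, 190, 15, 4) [array([456.6, 342.5]), array([458.7, 319.2])]
82 [302.5 204.8] 139 (295, 198, 16, 13) [array([462.2, 247. ]), array([464.3, 225.2])]
82 [303.6 219. ] 165 (285, 214, 37, 8) [array([473.6, 156.5]), array([475.5, 136. ])]
[[463.03674887 237.66908407  70.        ]] [[461.93078143 235.91994534  54.        ]]
```

send_rows(
  rows=[
    [[1.5,-0.3,0,0,0,0.02],[4.5,-1,0,0,0,0.05],[8.5,-2,0,0,0,0.08],[13,-3,0,0,0,0.11],[17.5,-4,1,0,0,0.14],[22,-5,2,0,0,0.17],[26,-6,3,0,0,0.2],[30,-6.9,4,0,0,0.23],[32.5,-7.5,5,0,0,0.246],[33.1,-7.63,5.5,0,0,0.246]],
  ],
  grip=80,
)

```text
clock: 17.2
eef_pos: [459.2, 241.7, 193.6]
tool_rot: [-3.139, 0.0, 1.193]
force: [-0.1, -0.5, -0.1]
width: 58.4
gripper_force: 0.0
```

send_rows(
  rows=[
    [[0,0,0,0,0,0],[0,0,0,0,0,0],[0,0,0,0,0,0],[0,0,0,0,0,0]],
  ],
)

```text
clock: 17.6
eef_pos: [461.4, 236.4, 195.8]
tool_rot: [3.141, 0.0, 1.184]
force: [-0.1, -0.6, -0.5]
width: 58.4
gripper_force: 0.0
```

```bash
python3 goal.py 461.5 237.5 146 68; python3 a.py | egrep 'tea caddy|^caddy'; python3 pic.py side knob.png 255 150 100 100 6
```

```text
[ 0.1  -0.04  4.98] [ 0.001  0.    -0.003] q [-0.48  0.6  -0.07  1.98  0.08  0.56 -0.99] t 17.6 pos [461.4 236.4 195.8] [180.    0.   67.9] 58.449000360475246 [-0.1 -0.6 -0.5]
tea caddy top [331.  249.3] 85 [533.9 -70.   53. ]
tea caddy top [317.6 259.8] 80 [500.1 -27.3  53. ]
tea caddy top [340.  262.6] 82 [491.2 -98.5  53. ]
tea caddy top [327.5 272.8] 81 [458.7 -58.6  53. ]
tea caddy side [307.6 257.5] 89 [500.6 -30.5  53. ]
tea caddy side [293.  263.2] 100 [459.7 -60.7  53. ]
tea caddy side [317.8 266.1] 103 [533.2 -70.4  53. ]
tea caddy side [303.1 271.9] 109 [492.5 -99.8  53. ]
caddy top 1314 ell [495.  -63.3 161.3 161.8] minc ((494.9200439453125, -63.25983428955078), 81.25941467285156)
caddy side 994 ell [495.5 -69.3 160.8 173.2] minc ((497.1882019042969, -71.4925537109375), 84.91744995117188)
```

View pics/knob.png

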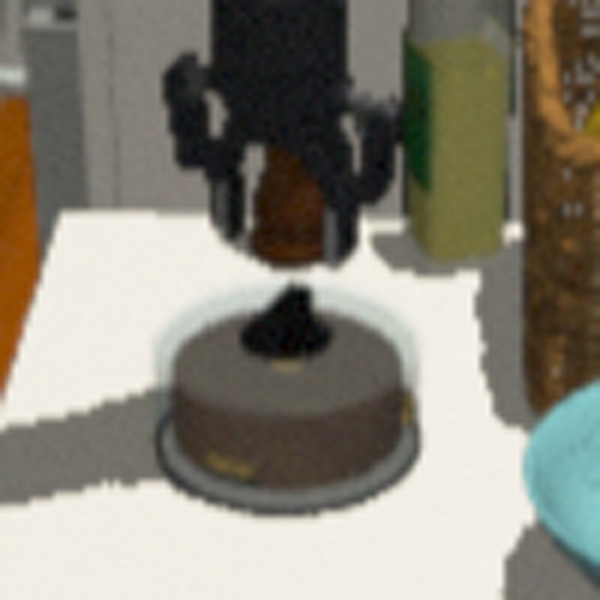

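The gripper is centred above the knob, with the finger gap at (285,250) and the knob at (288,310) in the crop. I'll descend and grip it.

send_rows(
  rows=[
    [[0.1,0,0.5,0,0,0],[0.1,0,1.5,0,0,0],[0.1,0,2.5,0,0,0],[0.1,0,3.3,0,0,0],[0.1,0,4,0,0,0],[0.1,0,4.5,0,0,0],[0.1,0,4.8,0,0,0],[0.1,0,5,0,0,0],[0.1,0,5,0,0,0],[0.1,0,5,0,0,0]],
  ],
)

```text
clock: 18.75
eef_pos: [461.4, 239.0, 145.6]
tool_rot: [3.141, -0.0, 1.187]
force: [0.6, 0.8, -0.1]
width: 58.6
gripper_force: 0.0
```

send_rows(
  rows=[
    [[0,0,0,0,0,0],[0,0,0,0,0,0],[0,0,0,0,0,0],[0,0,0,0,0,0],[0,0,0,0,0,0],[0,0,0,0,0,0],[0,0,0,0,0,0]],
  ],
  grip=255,
)

```text
clock: 19.45
eef_pos: [461.2, 239.0, 145.8]
tool_rot: [3.141, -0.0, 1.187]
force: [-0.8, -1.6, 4.3]
width: 14.9
gripper_force: 60.0
```

```bash
python3 goal.py 461.5 237.5 146 68;python3 a.py | egrep 'lid'
```

```text
[-0.13  0.08 -0.02] [ 0. -0. -0.] q [-0.49  0.69 -0.06  2.01  0.09  0.45 -1.01] t 19.45 pos [461.2 239.  145.8] [180.  -0.  68.] 14.937833978445177 [-0.8 -1.6  4.3]
lid top 45 [237.2 263.6] 111 [483.3 222.5  83. ] ((486.44317626953125, 221.1228485107422), (25.5931339263916, 82.67431640625), 92.31855010986328)
lid top 45 [256.6 281.6] 20 [427.8 161.1  83. ] ((428.7418212890625, 161.3487548828125), (7.618062496185303, 28.18540382385254), 76.31907653808594)
lid top 45 [236.3 292.5] 53 [393.9 222.8  83. ] ((393.9656066894531, 223.76405334472656), (12.014272689819336, 72.26229858398438), 123.71321868896484)
lid top 120 [231.4 269.7] 2188 [473.3 253.7   0. ] ((468.6487731933594, 267.80145263671875), (179.07127380371094, 232.4910125732422), 147.09359741210938)
lid side 45 [302.8 198. ] 224 [461.6 271.1  83. ] ((459.19769287109375, 300.4984130859375), (88.67465209960938, 208.2955780029297), 3.3295750617980957)
lid side 120 [301.4 214.8] 1630 [453.  294.3   0. ] ((460.7939758300781, 340.518310546875), (247.9884796142578, 370.47650146484375), 166.1702423095703)
```

send_rows(
  rows=[
    [[0,0,-0.2,0,0,0],[0,0,-0.6,0,0,0],[0,0,-1.5,0,0,0],[0,0,-3,0,0,0],[0,0,-4.5,0,0,0],[0,0,-6,0,0,0],[0,0,-7.5,0,0,0],[0,0,-8.8,0,0,0],[0,0,-9.6,0,0,0],[0,0,-10,0,0,0]],
  ],
)

```text
clock: 20.55
eef_pos: [461.3, 238.9, 246.3]
tool_rot: [3.141, -0.001, 1.187]
force: [-0.1, 0.3, -4.0]
width: 14.6
gripper_force: 59.0
```

send_rows(
  rows=[
    [[0,0,0,0,0,0],[0,0,0,0,0,0],[0,0,0,0,0,0],[0,0,0,0,0,0]],
  ],
)

```text
clock: 20.95
eef_pos: [461.0, 238.7, 244.9]
tool_rot: [-3.141, 0.001, 1.187]
force: [0.7, 0.1, -3.8]
width: 14.8
gripper_force: 59.0
```

```bash
python3 goal.py 495.3 -64 246 68
python3 - <<'E'
from m import *
s=ctrl.read_state()['eef_pos']; zr=s[2]-145.8; print('rim z',zr,s)
# rim via side view: dark pixels rows; print contours extremes; inner lid brown blob
d=snap('side'); h=cv2.cvtColor(d['pixels'],cv2.COLOR_RGB2HSV)
pr=proj(d,s+[0,0,-145.8]); print('pred rim ctr',pr)
u,v=pr[0].astype(int)
for c,a,m in blobs((h[...,2]<120).astype(np.uint8),(u-40,v-60,u+40,v+30),200):
    cn=np.argwhere(m)[:,::-1]
    print(c.round(1),a,cv2.boundingRect(m))
    for r in range(v-30,v+22,2):
        cc=cn[cn[:,1]==r,0]
        if len(cc): print(r,cc.min(),cc.max(),end='; ')
    print()
    ang=np.linspace(0,2*np.pi,72); C=proj(d,np.c_[s[0]+77.5*np.cos(ang),s[1]+77.5*np.sin(ang),0*ang+zr]); print('pred rim bbox',C.min(0),C.max(0))
cv2.imwrite('pics/lift.png',cv2.resize(d['pixels'][v-70:v+40,u-60:u+60],None,fx=5,fy=5,interpolation=cv2.INTER_CUBIC)[:,:,::-1])
E
```

```text
[-26.78  14.53  -0.1 ] [-0.001  0.001 -0.   ] q [-0.47  0.52 -0.09  1.94  0.07  0.68 -0.98] t 20.95 pos [461.  238.7 244.9] [-1.8e+02  1.0e-01  6.8e+01] 14.800661767146847 [ 0.7  0.1 -3.8]
rim z 99.08872004908466 [460.95419531 238.7400912  244.88872005]
pred rim ctr [[301.74466396 198.65668148]]
[264.4 164.1] 371 (261, 138, 9, 54)
168 261 268; 170 261 268; 172 261 268; 174 261 269; 176 261 269; 178 261 269; 180 261 269; 182 261 269; 184 261 269; 186 261 263; 188 261 263; 190 261 262; 
pred rim bbox [278.84378004 187.63557778] [324.57904703 210.57032041]
[311.1 172.9] 3286 (279, 138, 62, 82)
168 294 340; 170 295 339; 172 289 339; 174 285 339; 176 282 339; 178 280 339; 180 279 339; 182 279 339; 184 279 339; 186 282 339; 188 282 337; 190 282 338; 192 282 340; 194 282 340; 196 281 340; 198 283 340; 200 284 340; 202 287 340; 204 291 340; 206 336 340; 208 337 340; 210 336 340; 212 337 340; 214 337 340; 216 338 340; 218 338 340; 
pred rim bbox [278.84378004 187.63557778] [324.57904703 210.57032041]
[292.1 220.7] 760 (261, 210, 60, 18)
210 298 303; 212 296 304; 214 283 310; 216 276 315; 218 269 318; 
pred rim bbox [278.84378004 187.63557778] [324.57904703 210.57032041]
```

send_rows(
  rows=[
    [[-0.2,0.1,0,0,0,0],[-0.8,0.4,0,0,0,0],[-1.7,0.9,0,0,0,0],[-2.9,1.6,0,0,0,0],[-4.4,2.4,0,0,0,0],[-6.1,3.3,0,0,0,0],[-7.9,4.3,0,0,0,0],[-9.8,5.3,0,0,0,0],[-11.7,6.3,0,0,0,0],[-13.6,7.4,0,0,0,0]],
  ],
)

```text
clock: 22.0
eef_pos: [478.7, 82.7, 245.5]
tool_rot: [3.141, 0.001, 1.185]
force: [-0.3, -0.2, -3.1]
width: 15.1
gripper_force: 58.8
```

send_rows(
  rows=[
    [[-1.9,1,0,0,0,0],[-3.8,2,0,0,0,0],[-5.7,3.1,0,0,0,0],[-7.5,4.1,0,0,0,0],[-9.1,4.9,0,0,0,0],[-10.5,5.7,0,0,0,0],[-11.7,6.4,0,0,0,0],[-12.6,6.8,0,0,0,0],[-13.1,7.1,0,0,0,0],[-13.2,7.1,0,0,0,0]],
  ],
)

```text
clock: 23.0
eef_pos: [495.3, -64.6, 245.4]
tool_rot: [3.141, 0.0, 1.186]
force: [-0.2, 0.3, -3.2]
width: 14.8
gripper_force: 58.8
```

send_rows(
  rows=[
    [[0,0,0,0,0,0],[0,0,0,0,0,0],[0,0,0,0,0,0],[0,0,0,0,0,0],[0,0,0,0,0,0]],
  ],
)

```text
clock: 23.5
eef_pos: [495.3, -63.6, 245.4]
tool_rot: [3.142, -0.0, 1.187]
force: [1.3, -0.4, -3.4]
width: 14.6
gripper_force: 58.8
```

```bash
python3 goal.py 495.3 -64.5 245 68
cat > lid.py <<'E'
from m import *
s=ctrl.read_state()['eef_pos']; zr=s[2]-145.8; ang=np.linspace(0,2*np.pi,180)
circ=lambda r,z:np.c_[s[0]+r*np.cos(ang),s[1]+r*np.sin(ang),0*ang+z]
for n in('side','top'):
    d=snap(n); h=cv2.cvtColor(d['pixels'],cv2.COLOR_RGB2HSV)
    C=proj(d,circ(77.5,zr)); print(n,'rim bbox pred',C.min(0).round(1),C.max(0).round(1), 'brown bbox pred',end=' ')
    B=np.vstack([proj(d,circ(67,zr+10)),proj(d,circ(67,zr+54))]); print(B.min(0).round(1),B.max(0).round(1))
    x0,y0=C.min(0).astype(int)-12; x1,y1=C.max(0).astype(int)+14
    if n=='side': y0-=15
    np.save('pics/%s.npy'%n,d['pixels'])
    print('box',x0,y0,x1,y1)
    cv2.imwrite('pics/ov_%s.png'%n,cv2.resize(d['pixels'][y0:y1,x0:x1],None,fx=7,fy=7,interpolation=cv2.INTER_CUBIC)[:,:,::-1])
E
python3 lid.py
python3 - <<'E'
import cv2,numpy as np
a=cv2.imread('pics/ov_side.png');b=cv2.imread('pics/ov_top.png');print(a.shape,b.shape)
H=max(a.shape[0],b.shape[0]);o=np.zeros((H,a.shape[1]+b.shape[1],3),np.uint8);o[:a.shape[0],:a.shape[1]]=a;o[:b.shape[0],a.shape[1]:]=b
f=min(1,800/o.shape[1],600/H);print(f);cv2.imwrite('pics/both.png',cv2.resize(o,None,fx=f,fy=f))
E
```

```text
[-0.08  0.04  0.04] [ 0. -0.  0.] q [ 0.15  0.5  -0.11  1.99  0.09  0.65 -0.4 ] t 23.5 pos [495.3 -63.6 245.4] [180.  -0.  68.] 14.635481771821327 [ 1.3 -0.4 -3.4]
side rim bbox pred [277.8 236.2] [331.7 268. ] brown bbox pred [280.6 223. ] [328.2 262.8]
box 265 209 345 282
top rim bbox pred [304.4 234.5] [354.9 284.6] brown bbox pred [307.9 234.7] [353.1 280.9]
box 292 222 368 298
(511, 560, 3) (532, 532, 3)
0.7326007326007326
```

View pics/both.png

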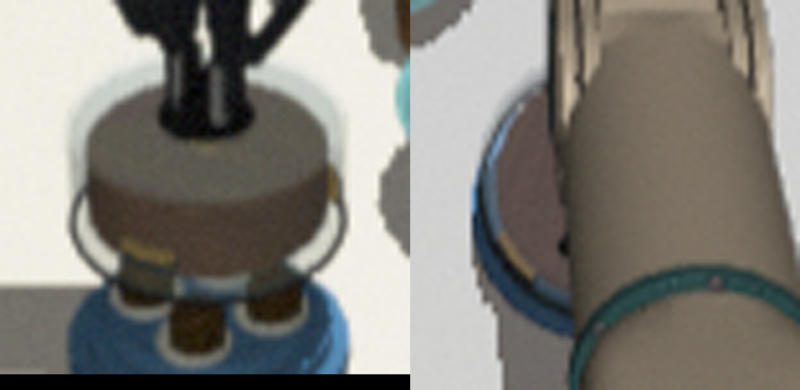

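The side view shows both lids hanging together, with brass lugs on the hooks. The rim ellipse spans x 70–347 in the crop, nearly concentric with the caddy below. The rest will be numeric.

```bash
cat > rim.py <<'E'
from m import *
from scipy.optimize import least_squares
s=ctrl.read_state()['eef_pos']; d=snap('side')
def edge(cx,cy,r,z,angs,kind):
    # radial scan outside->inside on plane z; strongest bright->dark edge
    g=d['pixels'].astype(float); g=(g[...,2] if kind=='v' else g[...,0])
    rr=np.arange(r+14,r-12,-0.5); out=[]
    for a in angs:
        P=np.c_[cx+rr*np.cos(a),cy+rr*np.sin(a),0*rr+z]; uv=proj(d,P).astype(np.float32)
        pr=cv2.remap(g.astype(np.float32),uv[:,0].reshape(-1,1),uv[:,1].reshape(-1,1),cv2.INTER_LINEAR).ravel()
        pr=np.convolve(pr,np.ones(3)/3,'same')
        q=pr[0:]; df=q[4:]-q[:-4]; df[:2]=0;df[-2:]=0; i=np.argmin(df)
        if df[i]<-35: out.append([a,rr[i+2],df[i]])
    return np.array(out)
def circ(cx,cy,e):
    x=cx+e[:,1]*np.cos(e[:,0]); y=cy+e[:,1]*np.sin(e[:,0])
    f=least_squares(lambda p:np.hypot(x-p[0],y-p[1])-p[2],[cx,cy,e[:,1].mean()],loss='soft_l1',f_scale=1.)
    return f.x.round(1),round(float(np.median(np.abs(f.fun))),2),len(x)
zr=s[2]-145.8
deg=np.radians
A=np.r_[np.arange(170,245,3),np.arange(295,370,3)]
e=edge(s[0],s[1],77.5,zr,deg(A),'r'); print('TCP',s.round(1)); print(np.c_[np.degrees(e[:,0]).round(),e[:,1].round(1)].tolist()); print('lid rim',circ(s[0],s[1],e))
e=edge(495,-65,82,16,deg(np.arange(170,372,4)),'r'); print(np.c_[np.degrees(e[:,0]).round(),e[:,1].round(1)].tolist());print('caddy flange z16',circ(495,-65,e))
E
python3 rim.py
```

```text
TCP [495.3 -63.8 245.4]
[[170.0, 79.0], [173.0, 78.0], [176.0, 77.0], [179.0, 76.5], [182.0, 76.0], [185.0, 78.0], [188.0, 78.0], [191.0, 76.5], [194.0, 76.0], [197.0, 76.5], [200.0, 77.5], [203.0, 77.0], [206.0, 77.0], [209.0, 77.5], [212.0, 77.0], [215.0, 76.0], [218.0, 76.5], [221.0, 77.0], [224.0, 77.0], [227.0, 77.5], [230.0, 80.0], [322.0, 80.0], [325.0, 79.0], [328.0, 79.0], [331.0, 79.0], [334.0, 79.0], [337.0, 79.0], [340.0, 79.0], [343.0, 78.5], [346.0, 79.5], [349.0, 79.0], [352.0, 78.5], [355.0, 78.0], [358.0, 80.0], [361.0, 80.0], [364.0, 80.0], [367.0, 80.0]]
lid rim (array([496.4, -63.1,  78.4]), 0.47, 37)
[[218.0, 94.0], [222.0, 94.0], [230.0, 94.0], [234.0, 93.0], [238.0, 94.0], [242.0, 93.0], [246.0, 93.5], [250.0, 93.5], [254.0, 94.0], [258.0, 93.5], [262.0, 94.0], [266.0, 94.0], [270.0, 94.0], [274.0, 94.0], [278.0, 94.0], [282.0, 94.0], [286.0, 93.5], [290.0, 94.0], [294.0, 93.0], [298.0, 93.0], [302.0, 93.0], [306.0, 92.0], [310.0, 91.5], [314.0, 90.0], [318.0, 89.5], [322.0, 89.5], [326.0, 88.5], [330.0, 89.0], [334.0, 87.5], [338.0, 86.0], [342.0, 86.5], [346.0, 85.0], [350.0, 83.5], [354.0, 82.5], [358.0, 82.0], [362.0, 81.5], [366.0, 82.0], [370.0, 82.5]]
caddy flange z16 (array([493.4, -74.5,  84.9]), 0.57, 38)
```

```bash
cat >> rim.py <<'E'
print('---')
for z,r,a0,a1 in((0,82,200,340),):
    e=edge(495,-65,r,z,deg(np.arange(a0,a1,4)),'r'); print(np.c_[np.degrees(e[:,0]).round(),e[:,1].round(1)].tolist());print('caddy z',z,circ(495,-65,e))
h=cv2.cvtColor(d['pixels'],cv2.COLOR_RGB2HSV)
for c,a,m in blobs(((h[...,1]<70)&(h[...,2]>90)).astype(np.uint8),(284,255,333,284),8): print(c.round(1),a,cv2.boundingRect(m))
E
python3 rim.py | sed '1,/---/d'
python3 - <<'E'
# same on initial clean images, both cams: flange z=0 edge
import sys; sys.path.insert(0,'.')
import os; os.chdir('.')
src=open('rim.py').read().split("zr=s[2]")[0]; exec(src); deg=np.radians
for n,a0,a1 in(('side',200,340),('top',100,260),('top',-80,80)):
    d=snap(n); d['pixels']=cv2.imread('pics/%s0.png'%n)[:,:,::-1].copy()
    for z in (0,16):
        e=edge(495,-65,82,z,deg(np.arange(a0,a1,4)),'r'); print(n,a0,z,circ(495,-65,e), 'fixed r:',least_squares(lambda p:np.hypot(495+e[:,1]*np.cos(e[:,0])-p[0],-65+e[:,1]*np.sin(e[:,0])-p[1])-82,[495,-65],loss='soft_l1').x.round(1))
E
```

```text
[[200.0, 91.0], [204.0, 92.0], [208.0, 87.0], [212.0, 86.5], [220.0, 83.0], [224.0, 84.0], [228.0, 82.0], [232.0, 77.5], [236.0, 80.5], [240.0, 78.5], [244.0, 78.0], [248.0, 79.0], [252.0, 77.0], [256.0, 76.5], [260.0, 78.5], [264.0, 78.5], [268.0, 77.5], [272.0, 76.5], [276.0, 76.5], [280.0, 77.0], [284.0, 77.5], [288.0, 75.5], [292.0, 76.0], [296.0, 78.5], [300.0, 77.0], [304.0, 76.0], [308.0, 78.0], [312.0, 78.0], [316.0, 78.5], [320.0, 77.0], [324.0, 77.5], [328.0, 78.0], [332.0, 77.5], [336.0, 78.0]]
caddy z 0 (array([490.2, -52.1,  89.8]), 0.84, 34)
[285.4 259.8] 33 (284, 255, 5, 11)
[328.1 260.6] 113 (321, 255, 12, 17)
[307.9 263.9] 27 (303, 262, 10, 4)
[291.3 269.1] 28 (286, 265, 12, 7)
[316.4 272.1] 37 (311, 268, 13, 7)
[301.3 277.4] 47 (295, 272, 15, 9)
side 200 0 (array([493.2, -60.7,  81.5]), 0.63, 35) fixed r: [493.2 -60.1]
side 200 16 (array([495.7, -77.5,  81.8]), 0.48, 35) fixed r: [495.7 -77.3]
top 100 0 (array([496.4, -63.7,  83.1]), 0.39, 39) fixed r: [495.  -63.7]
top 100 16 (array([494.4, -62.9,  82.3]), 0.52, 40) fixed r: [494.  -62.9]
top -80 0 (array([496.8, -64.6,  83.1]), 0.4, 32) fixed r: [498.4 -64.6]
top -80 16 (array([494.7, -64. ,  82.2]), 0.36, 34) fixed r: [495.1 -64. ]
```

Run:
```python
src=open('rim.py').read().split("zr=s[2]")[0]; exec(src); deg=np.radians
for n,rng in(('side',np.arange(185,356,4)),('top',np.arange(100,260,4)),('top',np.arange(190,350,4))):
    d=snap(n); d['pixels']=cv2.imread('pics/%s0.png'%n)[:,:,::-1].copy()
    for z in (0,3):
        e=edge(461,238,77.5,z,deg(rng),'r'); print(n,z,circ(461,238,e))
# body (r71.5,z30) & middle edges unavailable; cups rings z44 in initial images
d=snap('side')
# lid now: ring test in both cams with z +-
d2=d; d=snap('top'); e=edge(s[0],s[1],77.5,s[2]-145.8,deg(np.arange(60,190,4)),'r'); print('top lid now',np.c_[np.degrees(e[:,0]).round(),e[:,1].round(1)].tolist())
```

```text
side 0 (array([459.3, 244.9,  82.2]), 0.78, 34)
side 3 (array([459.5, 239.8,  81.7]), 0.73, 34)
top 0 (array([453.9, 240. ,  76.8]), 0.69, 34)
top 3 (array([453.5, 239.5,  76.5]), 0.69, 34)
top 0 (array([460.5, 244.9,  84.4]), 0.49, 36)
top 3 (array([460.2, 244.2,  84.1]), 0.57, 36)
top lid now [[64.0, 77.0], [68.0, 77.5], [72.0, 78.0], [76.0, 77.0], [80.0, 79.0], [84.0, 78.0], [88.0, 80.5], [92.0, 80.5], [96.0, 81.0], [100.0, 82.0], [104.0, 83.0], [108.0, 84.5], [112.0, 87.0], [116.0, 89.5], [120.0, 89.5], [124.0, 86.5]]
```

send_rows(
  rows=[
    [[-0.05,0,0.3,0,0,0],[-0.13,0,1,0,0,0],[-0.13,0,2,0,0,0],[-0.13,0,3,0,0,0],[-0.13,0,4,0,0,0],[-0.13,0,5,0,0,0],[-0.13,0,5.7,0,0,0],[-0.13,0,6.2,0,0,0],[-0.13,0,6.3,0,0,0],[-0.13,0,6.3,0,0,0]],
  ],
)

```text
clock: 25.2
eef_pos: [494.8, -65.1, 182.4]
tool_rot: [3.142, -0.0, 1.187]
force: [-0.2, 0.7, -3.2]
width: 14.7
gripper_force: 58.8
```

send_rows(
  rows=[
    [[0,0,0,0,0,0],[0,0,0,0,0,0],[0,0,0,0,0,0]],
  ],
)

```text
clock: 25.5
eef_pos: [494.9, -65.2, 182.7]
tool_rot: [3.141, -0.0, 1.187]
force: [-0.2, 0.3, -4.2]
width: 14.8
gripper_force: 58.8
```

```bash
python3 goal.py 494.8 -64.9 177 68
python3 - <<'E'
src=open('rim.py').read().split("zr=s[2]")[0]; exec(src); deg=np.radians
zr=s[2]-145.8
e=edge(s[0],s[1],77.5,zr,deg(np.r_[np.arange(170,370,5)]),'r'); print(np.c_[np.degrees(e[:,0]).round(),e[:,1].round(1)].tolist())
# print column profiles around middle: rows of rim bottom and caddy steps
ctr=proj(d,s+[0,0,-145.8])[0]
for nm,P in(('rim front bottom',[s[0],s[1]-77.5,zr]),('flange bottom',[495,-65-82,0]),('flange top front',[495,-65-82,16]),('body bottom',[495,-65-71.5,16]),('body top',[495,-65-71.5,30]),('mid top',[495,-65-58,39]),('mid bot',[495,-65-62,30])): print(nm,proj(d,P)[0].round(1))
for u in (297,304,311): print(u,[int(x) for x in d['pixels'][255:300,u,2]])
E
```

```text
[ 0.02 -0.02  0.57] [ 0.001 -0.    -0.   ] q [ 0.14  0.6  -0.09  2.04  0.11  0.5  -0.42] t 25.5 pos [494.9 -65.2 182.7] [180.  -0.  68.] 14.846885780874095 [-0.2  0.3 -4.2]
[[170.0, 78.5], [340.0, 87.5], [345.0, 85.0], [350.0, 83.0], [355.0, 82.0], [360.0, 78.5], [365.0, 78.5]]
rim front bottom [302.8 285.8]
flange bottom [302.9 296.7]
flange top front [302.8 292.4]
body bottom [303.1 290. ]
body top [303.  286.3]
mid top [303.3 280.8]
mid bot [303.3 284.1]
297 [78, 80, 82, 80, 79, 81, 83, 76, 80, 78, 75, 69, 58, 49, 44, 50, 47, 50, 51, 49, 49, 47, 57, 51, 58, 84, 98, 98, 83, 59, 63, 80, 89, 84, 83, 82, 96, 95, 91, 105, 188, 225, 229, 228, 229]
304 [56, 74, 83, 79, 82, 80, 82, 81, 82, 78, 78, 73, 68, 53, 46, 46, 45, 46, 53, 46, 49, 43, 50, 50, 51, 61, 94, 109, 103, 80, 52, 72, 89, 88, 89, 93, 141, 134, 101, 94, 111, 192, 226, 229, 229]
311 [76, 78, 79, 79, 79, 77, 80, 78, 79, 83, 80, 75, 60, 52, 53, 50, 51, 50, 54, 49, 53, 47, 51, 46, 55, 80, 97, 101, 94, 71, 49, 73, 87, 91, 82, 87, 115, 114, 97, 104, 165, 220, 230, 230, 229]
```

send_rows(
  rows=[
    [[0.03,0,0.15,0,0,0],[0.05,0,0.3,0,0,0],[0.05,0,0.45,0,0,0],[0.05,0,0.6,0,0,0],[0.05,0,0.7,0,0,0],[0.05,0,0.8,0,0,0],[0.05,0,0.85,0,0,0],[0.05,0,0.85,0,0,0]],
  ],
)

```text
clock: 26.35
eef_pos: [494.9, -64.6, 173.9]
tool_rot: [-3.142, 0.0, 1.187]
force: [-0.3, 0.2, -3.5]
width: 14.6
gripper_force: 58.8
```

```bash
python3 goal.py 495 -64.5 166 68
```

```text
[0.02 0.   0.79] [-0.  0. -0.] q [ 0.13  0.62 -0.09  2.05  0.11  0.48 -0.42] t 26.35 pos [494.9 -64.6 173.9] [-180.    0.   68.] 14.58255572515792 [-0.3  0.2 -3.5]
```

send_rows(
  rows=[
    [[0,0,0.1,0,0,0],[0,0,0.2,0,0,0],[0,0,0.3,0,0,0],[0,0,0.35,0,0,0],[0,0,0.35,0,0,0]],
  ],
)

```text
clock: 26.85
eef_pos: [494.9, -64.6, 170.3]
tool_rot: [-3.141, 0.0, 1.187]
force: [0.5, 1.0, -4.1]
width: 14.8
gripper_force: 58.8
```

send_rows(
  rows=[
    [[0,0,0.1,0,0,0],[0,0,0.2,0,0,0],[0,0,0.3,0,0,0],[0,0,0.4,0,0,0],[0,0,0.45,0,0,0],[0,0,0.45,0,0,0]],
  ],
)

```text
clock: 27.45
eef_pos: [494.9, -64.7, 165.8]
tool_rot: [-3.141, 0.0, 1.187]
force: [-0.2, 1.2, -4.0]
width: 14.9
gripper_force: 59.1
```

send_rows(
  rows=[
    [[0,0,0.1,0,0,0],[0,0,0.2,0,0,0],[0,0,0.2,0,0,0]],
  ],
)

```text
clock: 27.75
eef_pos: [495.0, -64.7, 163.9]
tool_rot: [3.141, 0.0, 1.187]
force: [-0.3, -0.5, -1.5]
width: 14.9
gripper_force: 59.4
```

```bash
python3 goal.py 495 -64.5 161.8 68
```

```text
[ 0.02 -0.01  0.21] [ 0.  0. -0.] q [ 0.13  0.64 -0.08  2.05  0.11  0.45 -0.42] t 27.75 pos [495.  -64.7 163.9] [180.   0.  68.] 14.945485540826551 [-0.3 -0.5 -1.5]
```

send_rows(
  rows=[
    [[0,0,0.05,0,0,0],[0,0,0.1,0,0,0],[0,0,0.15,0,0,0],[0,0,0.2,0,0,0],[0,0,0.2,0,0,0]],
  ],
)

```text
clock: 28.25
eef_pos: [494.9, -64.7, 161.8]
tool_rot: [-3.142, 0.0, 1.187]
force: [0.1, -0.2, -2.8]
width: 14.4
gripper_force: 59.4
```

send_rows(
  rows=[
    [[0,0,0.03,0,0,0],[0,0,0.06,0,0,0],[0,0,0.06,0,0,0]],
  ],
)

```text
clock: 28.55
eef_pos: [495.0, -64.7, 161.8]
tool_rot: [3.141, 0.0, 1.187]
force: [-0.9, -0.0, 5.3]
width: 15.1
gripper_force: 60.3
```

```bash
python3 goal.py 495 -64.5 161.8 68
```

```text
[ 0.02 -0.   -0.  ] [ 0.  0. -0.] q [ 0.13  0.64 -0.08  2.06  0.11  0.45 -0.42] t 28.55 pos [495.  -64.7 161.8] [180.   0.  68.] 15.053586421371573 [-0.9 -0.   5.3]
```

The lid is fully home, at TCP 161.8 with contact force. I'll ease the pressure and turn 60°.

send_rows(
  rows=[
    [[0,0,-0.05,0,0,0.01],[0,0,-0.05,0,0,0.05],[0,0,-0.05,0,0,0.1],[0,0,-0.05,0,0,0.16],[0,0,-0.05,0,0,0.22],[0,0,-0.05,0,0,0.28],[0,0,-0.05,0,0,0.34],[0,0,-0.05,0,0,0.4],[0,0,-0.05,0,0,0.46],[0,0,-0.05,0,0,0.52]],
  ],
)

```text
clock: 29.55
eef_pos: [495.2, -64.6, 161.8]
tool_rot: [3.141, -0.0, 0.663]
force: [-0.0, -0.0, 0.2]
width: 15.1
gripper_force: 59.7
```

send_rows(
  rows=[
    [[0,0,0,0,0,0.06],[0,0,0,0,0,0.12],[0,0,0,0,0,0.18],[0,0,0,0,0,0.24],[0,0,0,0,0,0.3],[0,0,0,0,0,0.36],[0,0,0,0,0,0.42],[0,0,0,0,0,0.48],[0,0,0,0,0,0.53],[0,0,0,0,0,0.53]],
  ],
)

```text
clock: 30.55
eef_pos: [495.2, -64.5, 161.8]
tool_rot: [3.141, -0.0, 0.135]
force: [0.5, 0.7, 0.0]
width: 14.8
gripper_force: 59.6
```

send_rows(
  rows=[
    [[0,0,0,0,0,0],[0,0,0,0,0,0],[0,0,0,0,0,0]],
  ],
)

```text
clock: 30.85
eef_pos: [495.1, -64.5, 161.8]
tool_rot: [-3.141, -0.0, 0.137]
force: [0.4, 0.8, -1.0]
width: 14.8
gripper_force: 59.5
```

```bash
python3 goal.py 495 -64.5 161.8 8
python3 - <<'E'
from m import *
# brass lugs of inner lid + caddy in side view
d=snap('side'); h=cv2.cvtColor(d['pixels'],cv2.COLOR_RGB2HSV)
for c,a,m in blobs(((h[...,0]>13)&(h[...,0]<32)&(h[...,1]>110)).astype(np.uint8),(270,235,340,300),3): print('brass',c.round(1),a,cv2.boundingRect(m))
for c,a,m in blobs(((h[...,0]>98)&(h[...,0]<125)&(h[...,1]>90)).astype(np.uint8),(270,250,340,300),100): print('blue',c.round(1),a,cv2.boundingRect(m))
E
```

```text
[-0.01 -0.01  0.  ] [-0.    -0.    -0.002] q [-0.05  0.65  0.19  2.06 -0.27  0.45 -1.1 ] t 30.85 pos [495.1 -64.5 161.8] [-180.    -0.     7.9] 14.802070420182275 [ 0.4  0.8 -1. ]
brass [290.6 279.1] 9 (289, 278, 4, 3)
brass [296.2 280.9] 9 (294, 280, 5, 3)
blue [301.9 287.7] 294 (279, 272, 54, 23)
```

send_rows(
  rows=[
    [[0,0,-0.1,0,0,0],[0,0,-0.2,0,0,0],[0,0,-0.35,0,0,0],[0,0,-0.5,0,0,0],[0,0,-0.65,0,0,0],[0,0,-0.8,0,0,0],[0,0,-0.9,0,0,0],[0,0,-1,0,0,0],[0,0,-1,0,0,0],[0,0,-1,0,0,0]],
  ],
)

```text
clock: 31.9
eef_pos: [495.0, -64.7, 171.9]
tool_rot: [3.142, -0.0, 0.137]
force: [-0.6, -0.6, -2.1]
width: 15.0
gripper_force: 59.3
```

```bash
cat > brass.py <<'E'
from m import *
print(ctrl.read_state()['force'].round(1))
d=snap('side'); h=cv2.cvtColor(d['pixels'],cv2.COLOR_RGB2HSV)
for c,a,m in blobs(((h[...,0]>13)&(h[...,0]<32)&(h[...,1]>110)).astype(np.uint8),(270,225,340,300),3): print('brass',c.round(1),a,cv2.boundingRect(m))
for c,a,m in blobs(((h[...,0]<20)&(h[...,1]>25)&(h[...,1]<110)&(h[...,2]<115)&(h[...,2]>60)).astype(np.uint8),(270,225,340,300),50): print('wood',c.round(1),a,cv2.boundingRect(m))
E
python3 goal.py 495 -64.5 230 8;python3 brass.py
```

```text
[ 0.01 -0.02 -5.81] [ 0.    -0.    -0.003] q [-0.06  0.63  0.2   2.06 -0.26  0.48 -1.1 ] t 31.9 pos [495.  -64.7 171.9] [180.   -0.    7.8] 15.010458851280971 [-0.6 -0.6 -2.1]
[-0.6 -0.6 -2.1]
brass [294.  280.4] 20 (289, 279, 10, 4)
wood [292.2 253.7] 54 (286, 249, 12, 12)
wood [306.3 272.4] 624 (283, 256, 46, 29)
```

send_rows(
  rows=[
    [[0,0,-0.2,0,0,0],[0,0,-0.6,0,0,0],[0,0,-1.2,0,0,0],[0,0,-2,0,0,0],[0,0,-2.8,0,0,0],[0,0,-3.6,0,0,0],[0,0,-4.3,0,0,0],[0,0,-4.8,0,0,0],[0,0,-5,0,0,0],[0,0,-5,0,0,0]],
  ],
)

```text
clock: 32.95
eef_pos: [495.0, -64.6, 222.1]
tool_rot: [3.142, -0.0, 0.137]
force: [-0.6, 1.0, -1.6]
width: 14.8
gripper_force: 59.3
```

send_rows(
  rows=[
    [[0,0,-0.3,0,0,0],[0,0,-1,0,0,0],[0,0,-2,0,0,0],[0,0,-3.2,0,0,0],[0,0,-4.4,0,0,0],[0,0,-5.4,0,0,0],[0,0,-6.2,0,0,0],[0,0,-6.6,0,0,0],[0,0,-6.7,0,0,0],[0,0,-6.7,0,0,0]],
  ],
)

```text
clock: 33.95
eef_pos: [494.8, -64.6, 288.7]
tool_rot: [-3.141, 0.0, 0.137]
force: [0.4, -0.1, -2.6]
width: 14.9
gripper_force: 59.3
```

send_rows(
  rows=[
    [[0,0,0,0,0,0],[0,0,0,0,0,0],[0,0,0,0,0,0],[0,0,0,0,0,0],[0,0,0,0,0,0],[0,0,0,0,0,0]],
  ],
)

```text
clock: 34.55
eef_pos: [494.9, -64.7, 288.8]
tool_rot: [-3.142, 0.0, 0.137]
force: [0.6, 0.3, -1.5]
width: 14.8
gripper_force: 59.3
```

```bash
python3 goal.py 495 -64.5 288 8;python3 brass.py; python3 a.py|egrep '^caddy|tray'
```

```text
[ 0.01 -0.01  0.08] [-0.     0.    -0.003] q [-0.13  0.45  0.29  1.95 -0.18  0.76 -1.17] t 34.55 pos [494.9 -64.7 288.8] [-180.     0.     7.8] 14.79604256934541 [ 0.6  0.3 -1.5]
[ 0.6  0.3 -1.5]
brass [305.3 258.2] 53 (300, 256, 11, 6)
brass [293.3 258.7] 3 (293, 258, 2, 2)
brass [319.8 259.8] 4 (319, 259, 2, 3)
brass [313.7 260.3] 3 (313, 260, 2, 2)
brass [291.3 262.7] 3 (291, 262, 2, 2)
brass [297.  263.3] 6 (296, 262, 3, 4)
brass [327.8 266.2] 23 (326, 263, 4, 8)
brass [299.3 268.3] 3 (299, 268, 2, 2)
brass [302.7 269.7] 3 (302, 269, 2, 2)
brass [300.2 271.2] 4 (299, 271, 3, 2)
brass [317.7 272.7] 3 (317, 272, 2, 2)
brass [294.  279.8] 51 (289, 276, 12, 8)
brass [302. 277.] 3 (301, 277, 3, 1)
brass [319.6 277.8] 5 (318, 277, 4, 2)
wood [306.  250.1] 129 (294, 247, 27, 7)
caddy side 570 ell [495.5 -69.  161.  174.3] minc ((495.3088073730469, -72.9062728881836), 82.94458770751953)
tray top 1740 ell [ 446.7 -278.   152.7  153.2] minc ((447.1125183105469, -277.4759521484375), 77.64273834228516)
tray side 1978 ell [ 446.6 -279.2  153.1  157.7] minc ((446.99285888671875, -279.22015380859375), 79.27519226074219)
```

```bash
python3 -c "
from h import *
print(proj(snap('side'),[495,-64.5,78]))
print(ctrl.finish_job())"
```

```text
[[304.75349123 257.58227633]]
the job is handed in; nothing more can be done
None
```

The job is handed in: both teas are standing in the empty cups, the inner lid is seated on the caddy, and the outer lid is held level about 6 cm above the inner lid's button.

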